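# Lock the battery sled into its dock with the loop pin

## Robot

A 6-joint arm with a two-finger parallel gripper is mounted at the origin on the work surface. World frame = base frame: x ahead of the robot, y to its left, z up, the work surface at z = 0. Lengths are in m, angles in degrees, forces in N, time in s.
With the tool pointing down it reaches from about 0.4 to 0.825 m from the base axis. Payload 7 kg.
Tool frame: the origin (TCP) lies between the finger pads; the fingertips stand 19 mm ahead of it and the grasp point (between the pads) is the TCP; x points along the fingers, y is the direction in which the jaws open and shut, and the axes are right-handed (so a half turn about x gives the same grasp; the last joint's range is limited). The gripper opens to 88 mm and grips with 3 to 60 N. Pads are 19 mm wide; open, the fingers measure 130 mm over their backs; the gripper's body (78 mm by 193 mm) begins 47 mm behind the grasp point.
Start: joints at [80.506, 20.546, 0.682, 0, -70.136, -16.507], TCP at [0.296, 0.607, 0.246] pointing down, gripper open.
Joint ranges: [-176.03, 176.03], [-82.01, 121.73], [-58.28, 71.71], [-173.87, 95.51], [-174.79, -0.11], [-173.66, 173.66]. Speed limits (degrees/s): [136.94, 136.94, 172.46, 180, 180, 180].

## Interface

Orientations are given as [roll, pitch, yaw] about the fixed x, y, z axes, in that order (R = Rz(yaw) Ry(pitch) Rx(roll)).
In Python, from plant import r gives the robot as it stands.
- The arm moves only by the tool send_rows, never from a script. Its argument "plan" is a list of rows, each a list of 2 entries, a list of its own where there are three numbers: the shift along the tool's x, y, z scaled (see below), then the turn, a rotation vector about the tool's x, y, z scaled (see below). A call has exactly 5 rows; each row is the pose to reach, as a shift and turn from the pose measured when the call began, along the tool's axes at that moment; what a row does not reach only later rows make up. The controller multiplies each number of a shift by 0.15 m and each number of a turn by pi/4 rad. A row lasts 1/10 s, in which the tool goes at most 50 mm and 8.59 degrees, less where a joint would pass 70% of its speed; a pose out of reach is approached as far as the arm can. A call with a number of a shift or a turn outside -1 to 1 is refused whole. A call with a gripper value outside its range is refused whole. "jaw" is the opening, from -1 (shut) to 1 (fully open), so that 0 is half open, set as the call begins (left out, the last holds). The fingers move at their own pace and stop on an object; "force" is the grip in N (left out, the last holds). Time passes only in rows, so rows that repeat a pose let the fingers close, or fill a call up. It gives the time, the measured TCP pose, the force and the opening at its end, in the units of the state.
- r.get_state(): the state, without advancing time (a new reading comes with each control period).
- r.capture(name): name is "scene" or "top" or "wrist"; returns a dict with "color" (420x560x3 uint8, red, green, blue), "range_z" (420x560 float32, m along the optical axis (not along the pixel's ray), 0 where there is no reading), "mtx" (3x3 intrinsics, pixels), "pose" (4x4, takes a point from camera to world coordinates). Camera axes: x right, y down, z forward; pixel columns grow to the right and rows downward; lengths in m; the calibration is good to about 2 mm. A picture is of the moment at which its call begins.
- r.close_job(): hands the job in, once; it reports no verdict.
Trained networks look in a picture, given as the dict that the camera call returned (one of the last four; its "shot" number tells which), for a name from the list of things; names that differ only in an ending like _2 or _b are one class to them, and where a whole thing is asked for, a point or a joint stands for the part that bears it (a point fixed in the world has none). Each returns a list of dicts, best first, with "score" (0 to 1); they miss things now and then, are a little off and sometimes report something else, mostly with a low value. They report only what shows in the picture. A call takes as long as a camera call. They do not tell look-alikes from the thing itself.
- r.find_in(picture, target): "uv" ([column, row] in pixels, amid what is visible of it).
- r.trace(picture, target): "mask" (420x560 bool, what is visible of it) and "uv" ([column, row] in pixels, amid what is visible of it).
The state is a dict: "time_s": time; "joints": joint angles; "qd": joint speeds; "joint_torque": joint torques, N m; "tcp_pos": TCP position; "eef_rot": TCP orientation; "contact_force": force on the tool from outside, world axes, zero at the start; "moment": the same for the moment, N m; "gripper_width": finger opening in m.
Only numpy, scipy, OpenCV 4.12 (cv2) and the standard library are available. Lean on these libraries where they do the work, as an engineer would, in place of code of your own. Each camera call takes 0.05 s, during which the arm holds its last target. There are 200 camera calls.

## Task

Slide the battery sled along its rails until it is fully home against the end stop, then push the loop pin all the way through the lined-up holes of the post and the sled's lug, entering from the post's side, until its shoulder meets the post. Swing the pin's wire loop over the top of the post and press it down until it snaps under the pin's tip, and leave everything locked and at rest without disturbing the other things on the bench.

Things in the scene. Friction and masses are not known exactly. Their poses are not given: they have to be found in the camera images.
- dock: Battery dock fixed to the bench: aluminium plate 135 x 255 x 12 mm with an upright steel post, two rails and an end stop block (48 mm high). Origin on the table under the post; x = direction in which the pin is pushed in (away from the robot), y = along the rails, away from home, z up. Only post, lug and handle fin (top z 102) rise above z 58 mm.
- hole (a point): Centre of the hole's mouth on the post's front (-x) face, 90 mm above the table; axes as the dock's. The hole runs along x, 13 mm square. The post is 26 mm wide, dock x -15 to 3, top at z 106, 16 mm above the hole's axis.
- sled (a joint): Travel in m of the aluminium battery sled (deck 80 x 142 mm, four blue cells) along the dock's y: 0 = home against the end stop, range 0 to 0.08; stays where left, 2 N friction. Its steel lug (26 mm wide, dock x 4 to 15, top z 106) has the same 13 mm square hole; at 0 it is right behind the post and the holes line up.
- sled_grip (a point): Point in the sled's black upright handle fin, 14 mm below its top; the fin is 10 mm thick along the dock's y, 34 mm wide along x, 62 mm tall. It moves with the sled: dock x 44, y 112 + travel, z 88.
- rest: Fixed grey stand (foot 110 x 50 x 8 mm) on which the pin lies level at the start, axis 45 mm above the table: a 10 mm wide rib under the head (x -3 to 23) and a notched upright, 24 mm wide, under the shank (x 51 to 61), its prongs 3 mm above the axis. Origin on the table under the pin's hinge, axes as the pin's.
- pin: Loose steel loop pin, about 0.13 kg. Origin on its axis at the loop's hinge; x to the tip, z up as it lies. Head 16 mm square, x -8 to 28; shoulder 16 wide, 22 tall, x 28 to 32 (its front meets the post); shank 10 mm square, x 32 to 71. Seated, the origin is at dock (-47, 0, 90) mm and the tip stands 14 mm out of the lug; let go, its head end sags about 5 mm (tilt 0.1 rad).
- pin_grip (a point): Middle of the head's gripping part, on the axis at pin x 17; the head is 16 mm wide across y here.
- pin_tip (a point): End of the pin's ball nose (radius 5 mm), on the axis at pin x 76.
- loop (a joint): Loop's angle in rad about the pin's y at its origin: 2.15 = leaning back, up behind the head, on its stop (start); 1.57 = upright; 0.04 to 0.1 = lying on top of the nose, not snapped; below -0.08 = snapped under it, stop -0.14. Almost free: past upright it falls by its weight to either side, but not past the nose, where the wire must spring out 2 mm: press the bar down with 5 to 15 N.
- loop_bar (a point): Middle of the cross bar at the loop's free end, 77 mm from the hinge. The loop is a U of steel wire: legs 5 mm thick at 21 mm either side of the pin's axis, cross bar 6 mm thick and straight over 32 mm. Legs pass on either side of post and lug.
- multimeter: Yellow multimeter 150 x 80 x 47 mm lying on the bench; a bystander.
- screwdriver: Screwdriver 190 mm long lying on the bench; a bystander.
- glue: Small white bottle, 36 mm across and 85 mm tall, standing; a bystander.
- tape: Roll of black tape lying flat, 90 mm across, 22 mm high; a bystander.
Things that resemble listed ones, but are neither listed nor needed, are in the scene too. There is more than one size of the pin; the job needs the larger.

How it is judged:
By the outcome, as a careful person would: the job done as asked, in the order asked, and still so for the second after the job is handed in, with the robot touching nothing.
It also fails if it takes over 72 s, if anything falls off the work surface, if the arm or the gripper's body presses on something with over 40 N, if the wrist force passes 120 N, or if a joint passes its speed limit or range.

## Working session

There is one attempt and no reset: what is moved stays moved. The work goes in short steps, Python scripts to look and compute and a tool call to move; the robot and the scene stay as the last step left them, time stands still between calls to the robot, and variables do not carry over. Pictures are saved under pics/ and viewed, about 8 in all and at most 12, crops included, and the job is handed in when it is done.

Besides the shell and the picture viewer there is one more tool, called after "Emit:" as a command line: name --argument value ..., lists and objects as JSON in quotes. send_rows: Moves the arm, as the interface text tells. Its arguments: {"type":"object","properties":{"plan":{"type":"array"},"jaw":{"type":"number"},"force":{"type":"number"}},"required":["plan"]}

```bash
ls; mkdir -p pics
cat > h.py <<'E'
import numpy as np, cv2
from plant import r
from scipy.spatial.transform import Rotation as R
def save(p,n): cv2.imwrite(f'pics/{n}.png',p['color'][:,:,::-1])
def cloud(p):
    z=p['range_z'];v,u=np.mgrid[:z.shape[0],:z.shape[1]];K=p['mtx']
    c=np.stack([(u-K[0,2])/K[0,0]*z,(v-K[1,2])/K[1,1]*z,z],-1)
    return c@p['pose'][:3,:3].T+p['pose'][:3,3]
def proj(p,X):
    c=(np.atleast_2d(X)-p['pose'][:3,3])@p['pose'][:3,:3];q=c@p['mtx'].T;return q[:,:2]/q[:,2:]
E
python3 - <<'E'
from h import *
s=r.get_state();print(s)
a=r.capture('scene');b=r.capture('top')
cv2.imwrite('pics/a.png',a['color'][:,:,::-1]);cv2.imwrite('pics/b.png',b['color'][:,:,::-1])
for p,n in((a,'scene'),(b,'top')):
  C=cloud(p);print(n,p['pose'].round(3).tolist())
  for t in ['dock','sled','sled_grip','rest','pin','pin_grip','pin_tip','loop','loop_bar','hole','multimeter','screwdriver','glue','tape']:
    try:
      for d in r.find_in(p,t)[:3]:
        u,v=np.round(d['uv']).astype(int);print(t,round(d['score'],2),u,v,C[v,u].round(3))
    except Exception as e: print(t,e)
E
```

```text
pics
{'time_s': 0.0, 'joints': array([ 8.05068028e+01,  2.05896785e+01,  6.36285151e-01, -1.88509022e-02,
       -7.01353620e+01, -1.65066966e+01]), 'qd': array([ 0.02814615,  0.00474785,  0.04039023,  0.00519417, -0.00349164,
        0.03003104]), 'joint_torque': array([-7.61769461e-04, -5.82721603e+01,  2.93061626e+01,  6.99701920e+00,
        6.94390954e-03, -1.63977584e-04]), 'tcp_pos': array([0.29573405, 0.60628653, 0.24466555]), 'eef_rot': array([  95.21660864,   89.9094922 , -110.78970443]), 'contact_force': array([-0.44026101,  0.51417487, -0.72863103]), 'moment': array([0.01997407, 0.02913962, 0.00809953]), 'gripper_width': 0.08749800902859095}
scene [[0.184, 0.759, -0.624, 1.281], [0.983, -0.152, 0.104, -0.141], [-0.016, -0.633, -0.774, 1.049], [0.0, 0.0, 0.0, 1.0]]
dock 0.92 333 249 [0.609 0.085 0.043]
sled 0.93 348 238 [0.596 0.124 0.061]
sled 0.43 331 248 [0.604 0.081 0.042]
sled_grip 0.59 349 240 [0.601 0.125 0.059]
rest 0.96 191 270 [ 0.579 -0.26   0.009]
rest 0.28 185 249 [ 0.546 -0.265  0.053]
pin 0.96 183 249 [ 0.546 -0.269  0.054]
pin 0.52 224 230 [ 0.478 -0.168  0
[... 809 characters left out ...]
 236 179 [0.592 0.133 0.061]
rest 0.74 358 196 [ 0.551 -0.255  0.004]
pin 0.7 366 194 [ 0.548 -0.271  0.058]
pin 0.65 151 248 [0.375 0.391 0.049]
pin_grip 0.67 328 216 [ 0.486 -0.159  0.   ]
pin_grip 0.66 362 197 [ 0.54  -0.26   0.049]
pin_grip 0.58 248 184 [0.578 0.096 0.053]
pin_tip 0.55 325 218 [ 0.478 -0.148  0.013]
pin_tip 0.5 237 180 [0.59  0.13  0.054]
pin_tip 0.45 366 197 [ 0.54  -0.272  0.052]
loop_bar 0.39 371 209 [ 0.496 -0.278  0.095]
hole 0.69 245 182 [0.582 0.104 0.062]
multimeter 0.95 147 247 [0.378 0.404 0.049]
screwdriver 0.51 365 140 [ 0.732 -0.277  0.023]
glue 0.54 418 179 [ 0.598 -0.433  0.054]
tape 0.82 414 256 [ 0.361 -0.429  0.002]
tape 0.24 150 245 [0.384 0.397 0.042]
```

View pics/a.png

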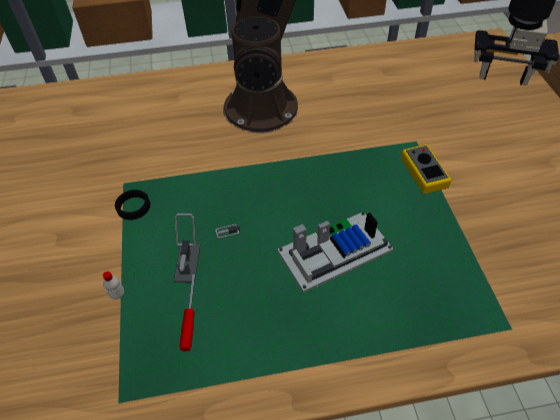

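View pics/b.png

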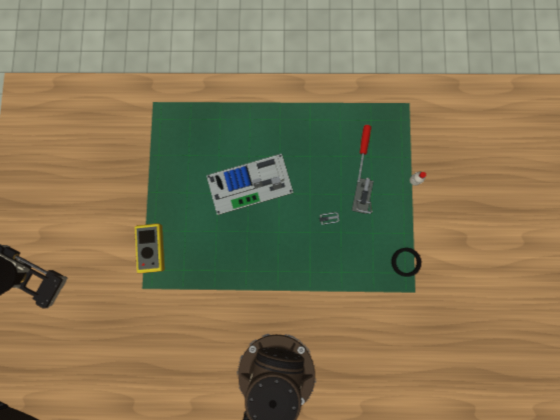

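The scene view shows the dock: post at (300,238), lug at (323,232) and fin at (370,225). The large pin lies on its rest at (185,255) with its loop leaning back to (185,215), and a smaller decoy pin is at (228,231). Next I'll measure both from the depth.

Run:
```python
from h import *
from scipy import ndimage as N
for n in('scene','top'):
  p=r.capture(n);C=cloud(p);print(n)
  for nm,box,zs in(('dock',(.45,.75,-.05,.25),(.07,.13)),('pin',(.43,.65,-.32,-.2),(.035,.07)),('loop',(.43,.65,-.32,-.2),(.07,.16)),('plate',(.45,.75,-.08,.28),(.007,.018))):
    m=(C[...,0]>box[0])&(C[...,0]<box[1])&(C[...,1]>box[2])&(C[...,1]<box[3])&(C[...,2]>zs[0])&(C[...,2]<zs[1])
    l,k=N.label(m,np.ones((3,3)))
    for i in range(1,k+1):
      q=C[l==i]
      if len(q)<12: continue
      rc=cv2.minAreaRect((q[:,:2]*1000).astype(np.float32))
      print(nm,len(q),'mean',q.mean(0).round(4),'zmax',q[:,2].max().round(3),'rect',np.round(rc[0],1),np.round(rc[1],1),round(rc[2],1))
```

```text
scene
dock 146 mean [0.5833 0.1816 0.091 ] zmax 0.106 rect [580.2 182.6] [35.6 13. ] 17.5
dock 151 mean [0.5819 0.0654 0.0937] zmax 0.111 rect [580.1  65.9] [13.7 28. ] 15.9
dock 196 mean [0.5843 0.0068 0.0946] zmax 0.112 rect [580.7   7.8] [23.  29.2] 19.2
pin 311 mean [ 0.5558 -0.2674  0.0512] zmax 0.068 rect [ 559.4 -266.2] [46.6 91.2] 83.3
loop 132 mean [ 0.4982 -0.2568  0.0979] zmax 0.116 rect [ 502.3 -257.6] [47.2 34.6] 79.9
plate 208 mean [0.5123 0.1654 0.0139] zmax 0.018 rect [513.1 158.9] [29.  90.9] 16.7
plate 28 mean [0.5275 0.1105 0.0157] zmax 0.018 rect [528.2 110.3] [26.3 19.1] 28.3
plate 36 mean [0.5657 0.2173 0.0131] zmax 0.018 rect [566.  216.7] [32.8  9.9] 17.8
plate 135 mean [0.5515 0.046  0.0131] zmax 0.017 rect [554.   44.7] [27.9 53.7] 77.7
plate 1114 mean [0.6337 0.064  0.0127] zmax 0.018 rect [589.8  95.4] [139.  256.3] 16.9
plate 302 mean [0.6156 0.0426 0.0131] zmax 0.018 rect [616.   42.7] [41.  54.3] 15.5
top
dock 53 mean [0.5761 0.1798 0.0956] zmax 0.105 rect [577.9 181.2] [33.3  9.9] 15.3
dock 73 mean [0.5775 0.0055 0.1004] zmax 0.113 rect [579.8   6.2] [20.1 25.8] 15.8
dock 55 mean [0.5764 0.064  0.0975] zmax 0.112 rect [578.4  64.5] [12.1 25.7] 17.2
pin 166 mean [ 0.5543 -0.2697  0.0507] zmax 0.07 rect [ 558.7 -268.9] [45.3 88.4] 82.4
loop 48 mean [ 0.493  -0.2575  0.1031] zmax 0.116 rect [ 497.5 -257.9] [45.6 28.2] 82.7
plate 1196 mean [0.5572 0.0905 0.0125] zmax 0.018 rect [586.8  95.2] [135.6 257.1] 16.7
plate 52 mean [0.6672 0.0505 0.0115] zmax 0.018 rect [666.   53.5] [10.3 71.1] 19.0
plate 15 mean [0.6493 0.1178 0.0118] zmax 0.017 rect [649.2 118. ] [ 3.7 47.3] 18.6
plate 231 mean [0.6257 0.0354 0.0123] zmax 0.018 rect [625.9  35.2] [43.7 58.4] 16.9
```

Dock yaw is about 16.8°, its origin about (0.586, 0.009), and sled travel about 56 mm. Pin yaw is about -7.5°. I'll write a move planner that prints row numbers, then go above the fin.

```bash
cat >> h.py <<'E'
DY=np.radians(16.8); DO=np.array([.586,.0087,0])
def D(x,y,z,yaw=None,o=None):
    "dock mm -> world m"
    a=DY if yaw is None else yaw; o=DO if o is None else o
    c,s=np.cos(a),np.sin(a); return o+np.array([c*x-s*y,s*x+c*y,z])/1000
def down(yawdeg):
    c,s=np.cos(np.radians(yawdeg)),np.sin(np.radians(yawdeg))
    return R.from_matrix(np.array([[0,-s,c],[0,c,s],[-1,0,0]]))
def pose():
    s=r.get_state(); return s['tcp_pos'],R.from_euler('xyz',s['eef_rot'],degrees=True),s
def calls(legs,flip=None,start=None):
    "legs: list of (pos,yawdeg[,ncalls]); print final-row numbers for each call"
    if start is None: p,q,s=pose()
    else: p,q=start
    for L in legs:
        t=np.array(L[0]); best=min((down(L[1]),down(L[1]+180)),key=lambda g:(q.inv()*g).magnitude())
        n=L[2] if len(L)>2 else 1
        rv=(q.inv()*best).as_rotvec()
        for i in range(1,n+1):
            tp=p+(t-p)/(n-i+1) ; f=(q.inv()*best).as_rotvec()/(n-i+1); tq=q*R.from_rotvec(f)
            sh=q.inv().apply(tp-p)/.15; tn=f/(np.pi/4)
            print('shift',sh.round(3).tolist(),'turn',tn.round(3).tolist(),'| mm',round(np.linalg.norm(tp-p)*1000,1),'deg',round(np.degrees(np.linalg.norm(f)),1))
            p,q=tp,tq
E
python3 - <<'E'
from h import *
p,q,s=pose();print(p,q.as_matrix().round(3).tolist())
t=D(44,168,200)
print(t);calls([(t,16.8,3)])
E
```

```text
[0.29591062 0.60666206 0.24556005] [[0.0, -0.438, -0.899], [0.0, -0.899, 0.438], [-1.0, -0.0, -0.0]]
[0.57956472 0.18224707 0.2       ]
shift [0.101, 0.571, -0.98] turn [-0.317, -0.0, 0.0] | mm 170.8 deg 14.3
shift [0.101, 0.795, -0.809] turn [-0.317, -0.0, 0.0] | mm 170.8 deg 14.3
shift [0.101, 0.97, -0.588] turn [-0.317, -0.0, 0.0] | mm 170.8 deg 14.3
```

Emit:
send_rows --plan '[[[0.025, 0.14, -0.245], [-0.08, 0, 0]], [[0.05, 0.285, -0.49], [-0.16, 0, 0]], [[0.075, 0.43, -0.735], [-0.24, 0, 0]], [[0.1, 0.57, -0.98], [-0.317, 0, 0]], [[0.1, 0.57, -0.98], [-0.317, 0, 0]]]' --jaw 0.2 --force 20

```text
time_s: 2.1
tcp_pos: [0.3923, 0.4615, 0.2305]
eef_rot: [78.0, 89.9, -113.8]
contact_force: [0.2, 1.0, 0.7]
gripper_width: 0.0554
```

Emit:
send_rows --plan '[[[0.025, 0.2, -0.2], [-0.08, 0, 0]], [[0.05, 0.4, -0.4], [-0.16, 0, 0]], [[0.075, 0.6, -0.6], [-0.24, 0, 0]], [[0.1, 0.795, -0.81], [-0.317, 0, 0]], [[0.1, 0.795, -0.81], [-0.317, 0, 0]]]'

```text
time_s: 2.6
tcp_pos: [0.4884, 0.3164, 0.2153]
eef_rot: [62.6, 89.9, -115.0]
contact_force: [-0.6, 0.8, -0.8]
gripper_width: 0.0525
```

Emit:
send_rows --plan '[[[0.025, 0.24, -0.15], [-0.08, 0, 0]], [[0.05, 0.48, -0.3], [-0.16, 0, 0]], [[0.075, 0.72, -0.45], [-0.24, 0, 0]], [[0.1, 0.97, -0.59], [-0.317, 0, 0]], [[0.1, 0.97, -0.59], [-0.317, 0, 0]]]'

```text
time_s: 3.1
tcp_pos: [0.5843, 0.1713, 0.1997]
eef_rot: [43.0, 89.8, -120.6]
contact_force: [-0.8, 0.3, -0.2]
gripper_width: 0.0528
```

Run:
```python
from h import *
p,q,s=pose();print(p,s['joints'].round(1),s['gripper_width'])
w=r.capture('wrist');C=cloud(w);save(w,'w1');print(w['pose'].round(3).tolist())
from scipy import ndimage as N
m=(C[...,2]>.075)&(C[...,2]<.13);l,k=N.label(m)
for i in range(1,k+1):
  c=C[l==i]
  if len(c)>60:
    t=c[c[:,2]>c[:,2].max()-.008];rc=cv2.minAreaRect((t[:,:2]*1000).astype(np.float32));print(len(c),c[:,2].max().round(3),np.round(rc[0],1),np.round(rc[1],1),round(rc[2],1))
calls([(D(44,168,200),16.8),(D(44,168,88),16.8)])
```

```text
[0.58428152 0.17130994 0.19966612] [ 34.8  16.4 -11.6   0.1 -62.2  71.7] 0.05275310896542274
[[0.283, -0.917, -0.282, 0.661], [-0.959, -0.269, -0.087, 0.194], [0.003, 0.295, -0.955, 0.337], [0.0, 0.0, 0.0, 1.0]]
772 0.102 [580.8 182.3] [33.6  9.9] 16.1
708 0.106 [584.9  66.5] [ 3.7 26.5] 21.4
147 0.083 [590.1   9.3] [ 3.5 26.4] 21.1
shift [-0.001, -0.068, 0.008] turn [-0.009, 0.003, -0.002] | mm 10.2 deg 0.4
shift [0.747, 0.0, -0.0] turn [-0.0, 0.0, 0.0] | mm 112.0 deg 0.0
```

View pics/w1.png

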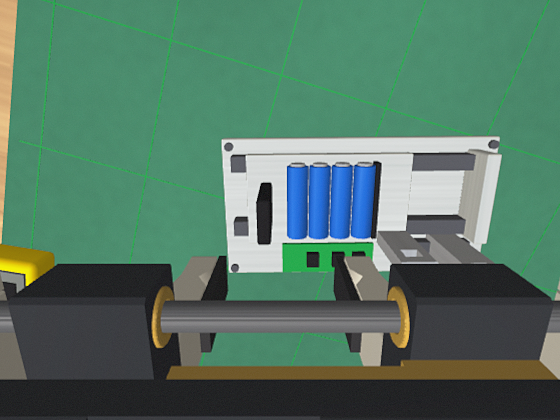

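The wrist view confirms the fin at (265,212), with its centre at (0.581, 0.182). The lug is at the right near (400,245). Next I centre, lower and grip.

Emit:
send_rows --plan '[[[0, -0.07, 0.005], [-0.009, 0.003, -0.002]], [[0, -0.07, 0.005], [-0.009, 0.003, -0.002]], [[0.25, -0.07, 0.005], [-0.009, 0.003, -0.002]], [[0.5, -0.07, 0.005], [-0.009, 0.003, -0.002]], [[0.745, -0.07, 0.005], [-0.009, 0.003, -0.002]]]'

```text
time_s: 3.65
tcp_pos: [0.5793, 0.1843, 0.0877]
eef_rot: [-169.8, 89.9, 27.2]
contact_force: [-0.3, 0.7, -0.3]
gripper_width: 0.0526
```

Emit:
send_rows --plan '[[[0, 0, 0], [0, 0, 0]], [[0, 0, 0], [0, 0, 0]], [[0, 0, 0], [0, 0, 0]], [[0, 0, 0], [0, 0, 0]], [[0, 0, 0], [0, 0, 0]]]' --jaw -1 --force 20

```text
time_s: 4.15
tcp_pos: [0.5799, 0.1848, 0.0894]
eef_rot: [-166.1, 89.7, 30.9]
contact_force: [-0.5, 0.1, 0.1]
gripper_width: 0.0185
```

Run:
```python
from h import *
p,q,s=pose();print(p,s['eef_rot'],q.as_matrix().round(3).tolist(),s['contact_force'],s['gripper_width'])
c,n=np.cos(DY),np.sin(DY);d=(p-DO)*1000;print('dock',c*d[0]+n*d[1],-n*d[0]+c*d[1])
```

```text
[0.57994432 0.18483061 0.08937516] [-166.05609225   89.73636839   30.87110283] [[0.004, 0.291, -0.957], [0.002, -0.957, -0.291], [-1.0, -0.001, -0.004]] [-0.52529765  0.07483378  0.10385245] 0.01853461496195217
dock 45.11012290450871 170.3635469504813
```

Emit:
send_rows --plan '[[[0, 0, 0], [0, 0, 0]], [[0, 0, 0], [0, 0, 0]], [[0, 0, 0], [0, 0, 0]], [[0, 0.05, 0], [0, 0, 0]], [[0, 0.1, 0], [0, 0, 0]]]'

```text
time_s: 4.65
tcp_pos: [0.5843, 0.1708, 0.0901]
eef_rot: [-163.9, 89.7, 33.0]
contact_force: [-4.6, 2.2, 6.8]
gripper_width: 0.0098
```

Emit:
send_rows --plan '[[[0, 0.06, 0], [0, 0, 0]], [[0, 0.12, 0], [0, 0, 0]], [[0, 0.17, 0], [0, 0, 0]], [[0, 0.21, 0], [0, 0, 0]], [[0, 0.23, 0], [0, 0, 0]]]'

```text
time_s: 5.15
tcp_pos: [0.5946, 0.1371, 0.0901]
eef_rot: [-164.9, 89.7, 32.0]
contact_force: [-2.5, 0.9, 3.9]
gripper_width: 0.0097
```

Run:
```python
from h import *
p,q,s=pose();print(p,s['eef_rot'],s['contact_force'],s['gripper_width'])
c,n=np.cos(DY),np.sin(DY);d=(p-DO)*1000;print('dock',c*d[0]+n*d[1],-n*d[0]+c*d[1])
```

```text
[0.59462535 0.13706573 0.090132  ] [-164.92534647   89.70095618   32.00881402] [-2.47738177  0.93840749  3.88114325] 0.009713555394485505
dock 45.35899165045808 120.39401211349217
```

Emit:
send_rows --plan '[[[0, 0.01, 0], [0, 0, 0]], [[0, 0.02, 0], [0, 0, 0]], [[0, 0.03, 0], [0, 0, 0]], [[0, 0.04, 0], [0, 0, 0]], [[0, 0.04, 0], [0, 0, 0]]]'

```text
time_s: 5.65
tcp_pos: [0.5964, 0.1312, 0.0901]
eef_rot: [-166.0, 89.7, 30.9]
contact_force: [-1.5, 0.0, 2.4]
gripper_width: 0.01
```

Emit:
send_rows --plan '[[[0, 0.005, 0], [0, 0, 0]], [[0, 0.01, 0], [0, 0, 0]], [[0, 0.015, 0], [0, 0, 0]], [[0, 0.02, 0], [0, 0, 0]], [[0, 0.02, 0], [0, 0, 0]]]'

```text
time_s: 6.15
tcp_pos: [0.5971, 0.1287, 0.0901]
eef_rot: [-161.2, 89.7, 35.7]
contact_force: [-3.7, 3.1, 2.9]
gripper_width: 0.0098
```

Emit:
send_rows --plan '[[[0, 0.01, 0], [0, 0, 0]], [[0, 0.02, 0], [0, 0, 0]], [[0, 0.03, 0], [0, 0, 0]], [[0, 0.03, 0], [0, 0, 0]], [[0, 0.03, 0], [0, 0, 0]]]'

```text
time_s: 6.65
tcp_pos: [0.5974, 0.1284, 0.0901]
eef_rot: [-133.7, 89.5, 63.2]
contact_force: [-14.6, 22.4, 7.5]
gripper_width: 0.01
```

Run:
```python
from h import *
p,q,s=pose();print(p,s['contact_force'],s['gripper_width'])
c,n=np.cos(DY),np.sin(DY);d=(p-DO)*1000;print('dock',c*d[0]+n*d[1],-n*d[0]+c*d[1])
```

```text
[0.59735349 0.12841714 0.09014433] [-14.62894654  22.38747317   7.50554793] 0.010001886461434744
dock 45.470981898776785 111.3260319244033
```

The sled hit the stop: the force jumped to 27 N at dock y 111.3, against 112 expected. I'll release, rise and head for the pin.

Emit:
send_rows --plan '[[[0, -0.015, 0], [0, 0, 0]], [[0, -0.02, 0], [0, 0, 0]], [[0, -0.02, 0], [0, 0, 0]], [[0, -0.02, 0], [0, 0, 0]], [[-0.1, -0.02, 0], [0, 0, 0]]]' --jaw 0.0

```text
time_s: 7.15
tcp_pos: [0.5953, 0.1301, 0.1032]
eef_rot: [-111.3, 89.6, 85.6]
contact_force: [-1.3, -0.7, -0.4]
gripper_width: 0.0417
```

Emit:
send_rows --plan '[[[-0.2, 0, 0], [0, 0, 0]], [[-0.45, 0, 0], [0, 0, 0]], [[-0.7, 0, 0], [0, 0, 0]], [[-0.9, 0, 0], [0, 0, 0]], [[-0.9, 0, 0], [0, 0, 0]]]'

```text
time_s: 7.65
tcp_pos: [0.5976, 0.1293, 0.2434]
eef_rot: [-149.9, 89.3, 47.0]
contact_force: [-0.5, 0.4, -0.2]
gripper_width: 0.044
```

Run:
```python
from h import *
p,q,s=pose();print(p,s['contact_force'],s['gripper_width'])
w=r.capture('wrist');a=r.capture('scene')
from scipy import ndimage as N
for C in(cloud(w),cloud(a)):
  m=(C[...,2]>.075)&(C[...,2]<.13)&(C[...,0]>.5)&(C[...,0]<.7)&(abs(C[...,1]-.1)<.15);l,k=N.label(m)
  for i in range(1,k+1):
    c=C[l==i]
    if len(c)>40:
      t=c[c[:,2]>c[:,2].max()-.009];rc=cv2.minAreaRect((t[:,:2]*1000).astype(np.float32));print(len(c),c[:,2].max().round(3),np.round(rc[0],1),np.round(rc[1],1),round(rc[2],1))
calls([([.55,-.267,.23],-7.5,3)])
```

```text
[0.59763544 0.12929688 0.24342482] [-0.45757629  0.38513959 -0.22486479] 0.04397431736532909
529 0.103 [597.  129.2] [33.5  9.3] 16.7
1218 0.107 [593.1  10.5] [20.5 27.6] 22.0
127 0.107 [595.8 130. ] [37.9 12. ] 17.7
248 0.11 [586.6   9.9] [34.6 28.6] 20.6
shift [0.013, 0.813, 0.352] turn [0.18, -0.001, 0.003] | mm 132.9 deg 8.1
shift [0.015, 0.854, 0.234] turn [0.18, -0.001, 0.003] | mm 132.9 deg 8.1
shift [0.017, 0.879, 0.111] turn [0.18, -0.001, 0.003] | mm 132.9 deg 8.1
```

Emit:
send_rows --plan '[[[0, 0.2, 0.09], [0.045, 0, 0]], [[0, 0.4, 0.175], [0.09, 0, 0]], [[0.013, 0.6, 0.26], [0.135, 0, 0]], [[0.013, 0.81, 0.35], [0.18, 0, 0]], [[0.013, 0.81, 0.35], [0.18, 0, 0.003]]]'

```text
time_s: 8.25
tcp_pos: [0.579, -0.0061, 0.2342]
eef_rot: [-87.0, 89.8, 101.5]
contact_force: [0.1, 0.4, -0.5]
gripper_width: 0.0441
```

Emit:
send_rows --plan '[[[0, 0.21, 0.06], [0.045, 0, 0]], [[0, 0.42, 0.12], [0.09, 0, 0]], [[0.015, 0.63, 0.18], [0.135, 0, 0]], [[0.015, 0.855, 0.235], [0.18, 0, 0]], [[0.015, 0.855, 0.235], [0.18, 0, 0.003]]]'

```text
time_s: 8.75
tcp_pos: [0.5618, -0.1411, 0.2298]
eef_rot: [-16.2, 89.8, 164.0]
contact_force: [0.2, 0.5, 0.1]
gripper_width: 0.0439
```

Emit:
send_rows --plan '[[[0, 0.22, 0.03], [0.045, 0, 0]], [[0, 0.44, 0.06], [0.09, 0, 0]], [[0.015, 0.66, 0.09], [0.135, 0, 0]], [[0.015, 0.88, 0.11], [0.18, 0, 0]], [[0.015, 0.88, 0.11], [0.18, 0, 0.003]]]'

```text
time_s: 9.25
tcp_pos: [0.5447, -0.2757, 0.2257]
eef_rot: [19.0, 89.6, -169.2]
contact_force: [0.0, 0.4, -0.1]
gripper_width: 0.044
```

Run:
```python
from h import *
p,q,s=pose();print(p,q.as_matrix().round(3).tolist(),s['joints'].round(1),s['gripper_width'])
w=r.capture('wrist');C=cloud(w);save(w,'w2');np.save('w2.npy',C)
print(w['pose'].round(3).tolist())
for t in('pin','pin_grip','pin_tip','loop_bar','rest'):
  for d in r.find_in(w,t)[:2]:
    u,v=np.round(d['uv']).astype(int);print(t,round(d['score'],2),u,v,C[v,u].round(4))
```

```text
[ 0.54474907 -0.27567663  0.22566904] [[-0.006, -0.142, -0.99], [-0.001, -0.99, 0.142], [-1.0, 0.002, 0.006]] [ -8.5  15.5  -9.3   0.1 -65.6  90.2] 0.04396773543430237
[[-0.143, -0.945, -0.296, 0.625], [-0.99, 0.137, 0.04, -0.287], [0.003, 0.298, -0.954, 0.363], [0.0, 0.0, 0.0, 1.0]]
pin 0.97 186 255 [ 0.4828 -0.164   0.0098]
pin 0.81 272 215 [ 0.5274 -0.2662  0.0512]
pin_grip 0.96 272 212 [ 0.5305 -0.2666  0.0518]
pin_grip 0.9 187 251 [ 0.4832 -0.1626 -0.0005]
pin_tip 0.9 187 253 [ 0.4841 -0.1649  0.0076]
pin_tip 0.8 268 210 [ 0.533  -0.2633  0.0521]
loop_bar 0.65 268 280 [ 0.4917 -0.2586  0.1085]
loop_bar 0.57 194 240 [ 0.498  -0.1758  0.0078]
rest 0.88 277 164 [ 0.5732 -0.2775  0.0481]
rest 0.48 458 95 [ 0.6101 -0.4305  0.0632]
```

View pics/w2.png

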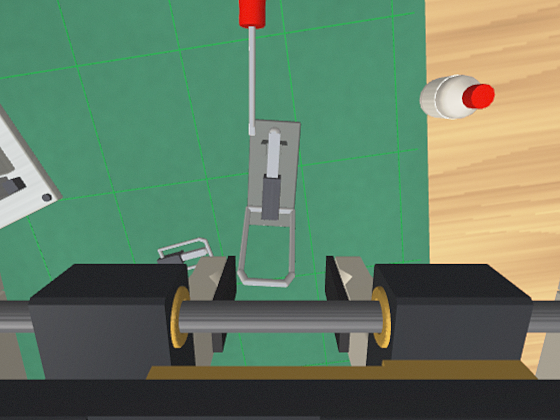

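The view shows the pin head at (271,198), the tip at about (275,132) and the loop bar at (268,282). Next I fit the pin's axis.

Run:
```python
from h import *
C=np.load('w2.npy')
P=C[100:240,230:310].reshape(-1,3)
for lo,hi in((.0485,.0512),(.0513,.056),(.044,.058)):
  q=P[(P[:,2]>lo)&(P[:,2]<hi)];rc=cv2.minAreaRect((q[:,:2]*1000).astype(np.float32));print(lo,len(q),q.mean(0).round(4),np.round(rc[0],1),np.round(rc[1],1),round(rc[2],1))
# axis samples along column bands: image rows vs centre
for v in range(125,225,5):
  row=C[v,230:310];m=(row[:,2]>.044)&(row[:,2]<.06);
  if m.sum()>2: print(v,m.sum(),row[m].mean(0).round(4),row[m][:,1].min().round(4),row[m][:,1].max().round(4),row[m][:,2].max().round(4))
```

```text
0.0485 534 [ 0.5585 -0.2706  0.0499] [ 558.2 -278.8] [44.5 80. ] 64.1
0.0513 488 [ 0.5428 -0.2671  0.0525] [ 542.8 -266.5] [46.1 39.7] 79.0
0.044 1695 [ 0.5571 -0.2702  0.0497] [ 563.6 -271.3] [47.  83.6] 78.7
130 10 [ 0.6028 -0.2797  0.0469] -0.2835 -0.2757 0.0478
135 12 [ 0.5987 -0.2791  0.0487] -0.2838 -0.2743 0.0495
140 11 [ 0.5945 -0.278   0.0486] -0.2824 -0.2737 0.0496
145 17 [ 0.5905 -0.275   0.0474] -0.2861 -0.2659 0.0497
150 24 [ 0.5859 -0.2763  0.0475] -0.2881 -0.2643 0.0494
155 22 [ 0.5816 -0.2749  0.0477] -0.2866 -0.2636 0.0493
160 11 [ 0.5773 -0.2745  0.0485] -0.279 -0.2701 0.05
165 11 [ 0.5729 -0.2739  0.0486] -0.2783 -0.2694 0.0499
170 11 [ 0.5686 -0.2723  0.0486] -0.2768 -0.2679 0.0505
175 11 [ 0.5641 -0.2716  0.0487] -0.2761 -0.2672 0.0499
180 18 [ 0.5608 -0.2708  0.0544] -0.2783 -0.2633 0.0553
185 18 [ 0.5557 -0.27    0.0515] -0.2775 -0.2623 0.0531
190 17 [ 0.5511 -0.2692  0.0513] -0.2769 -0.2617 0.0524
195 17 [ 0.5465 -0.2681  0.0514] -0.2753 -0.2609 0.0523
200 18 [ 0.5419 -0.267   0.0513] -0.2746 -0.2593 0.0523
205 18 [ 0.5373 -0.2663  0.0518] -0.2739 -0.2585 0.0528
210 48 [ 0.5316 -0.2646  0.0481] -0.287 -0.2426 0.0522
215 27 [ 0.5278 -0.2642  0.0514] -0.2863 -0.2416 0.0534
220 18 [ 0.5239 -0.2637  0.0543] -0.2857 -0.2403 0.0587
```

Run:
```python
from h import *
g=[.548,-.2682]
calls([(g+[.15],-11.5),(g+[.0455],-11.5)])
```

```text
shift [0.514, -0.029, -0.013] turn [0.081, 0.005, -0.002] | mm 77.3 deg 3.6
shift [0.697, 0.0, -0.0] turn [-0.0, 0.0, 0.0] | mm 104.5 deg 0.0
```

Emit:
send_rows --plan '[[[0.15, -0.029, -0.013], [0.04, 0.005, -0.002]], [[0.3, -0.029, -0.013], [0.081, 0.005, -0.002]], [[0.45, -0.029, -0.013], [0.081, 0.005, -0.002]], [[0.514, -0.029, -0.013], [0.081, 0.005, -0.002]], [[0.514, -0.029, -0.013], [0.081, 0.005, -0.002]]]'

```text
time_s: 10.05
tcp_pos: [0.5475, -0.2674, 0.1489]
eef_rot: [4.7, 89.9, 173.3]
contact_force: [-0.0, -0.0, 0.1]
gripper_width: 0.0435
```

Run:
```python
from h import *
p,q,s=pose();print(p)
g=[.548,-.2682]
calls([(g+[.0455],-11.5)])
```

```text
[ 0.54750809 -0.26742638  0.14886194]
shift [0.689, 0.004, -0.006] turn [0.001, 0.003, -0.0] | mm 103.4 deg 0.1
```

Emit:
send_rows --plan '[[[0.2, 0.004, -0.006], [0, 0.003, 0]], [[0.4, 0.004, -0.006], [0, 0.003, 0]], [[0.55, 0.004, -0.006], [0, 0.003, 0]], [[0.69, 0.004, -0.006], [0, 0.003, 0]], [[0.69, 0.004, -0.006], [0, 0.003, 0]]]'

```text
time_s: 10.55
tcp_pos: [0.5471, -0.2677, 0.0439]
eef_rot: [3.8, 89.8, 172.4]
contact_force: [-1.3, -0.1, 1.2]
gripper_width: 0.0439
```

Emit:
send_rows --plan '[[[0, 0, 0], [0, 0, 0]], [[0, 0, 0], [0, 0, 0]], [[0, 0, 0], [0, 0, 0]], [[0, 0, 0], [0, 0, 0]], [[0, 0, 0], [0, 0, 0]]]' --jaw -1 --force 40

```text
time_s: 11.05
tcp_pos: [0.5477, -0.2679, 0.0449]
eef_rot: [9.0, 89.9, 177.6]
contact_force: [-0.8, 0.2, 5.3]
gripper_width: 0.0158
```

Run:
```python
from h import *
p,q,s=pose();print(p,q.as_matrix().round(3).tolist(),s['gripper_width'],s['contact_force'],s['moment'])
```

```text
[ 0.54770355 -0.26785109  0.04489463] [[-0.002, -0.198, -0.98], [0.0, -0.98, 0.198], [-1.0, 0.0, 0.002]] 0.015819582827411572 [-0.81922129  0.21411766  5.29970228] [ 0.38666161  0.27678703 -0.02373247]
```

The pin is gripped at 15.8 mm opening. Next I lift it and carry it to the pre-insert pose.

Emit:
send_rows --plan '[[[-0.1, 0, 0], [0, 0, 0]], [[-0.25, 0, 0], [0, 0, 0]], [[-0.45, 0, 0], [0, 0, 0]], [[-0.6, 0, 0], [0, 0, 0]], [[-0.6, 0, 0], [0, 0, 0]]]'

```text
time_s: 11.55
tcp_pos: [0.5498, -0.2684, 0.1387]
eef_rot: [171.5, 89.8, -19.9]
contact_force: [0.6, -0.5, -1.5]
gripper_width: 0.0155
```

Run:
```python
from h import *
p,q,s=pose();print(p,s['gripper_width'],s['contact_force'],s['moment'])
calls([(D(-94,0,130),16.8,3)])
```

```text
[ 0.54975358 -0.26841409  0.13867573] 0.015501947283539317 [ 0.55952883 -0.45615129 -1.50606394] [-0.03771299 -0.08936241 -0.0133724 ]
shift [0.018, -0.521, 0.227] turn [-0.209, -0.002, -0.001] | mm 85.3 deg 9.4
shift [0.019, -0.551, 0.139] turn [-0.209, -0.002, -0.001] | mm 85.3 deg 9.4
shift [0.019, -0.566, 0.047] turn [-0.209, -0.002, -0.001] | mm 85.3 deg 9.4
```

Emit:
send_rows --plan '[[[0, -0.1, 0.05], [-0.04, 0, 0]], [[0, -0.25, 0.11], [-0.1, 0, 0]], [[0.018, -0.4, 0.17], [-0.16, 0, 0]], [[0.018, -0.52, 0.227], [-0.209, -0.002, -0.001]], [[0.018, -0.52, 0.227], [-0.209, -0.002, -0.001]]]'

```text
time_s: 12.05
tcp_pos: [0.5304, -0.1829, 0.135]
eef_rot: [-165.4, 89.9, 12.8]
contact_force: [0.7, 0.1, -0.1]
gripper_width: 0.0156
```

Emit:
send_rows --plan '[[[0, -0.13, 0.03], [-0.05, 0, 0]], [[0, -0.28, 0.07], [-0.1, 0, 0]], [[0.018, -0.43, 0.11], [-0.16, 0, 0]], [[0.018, -0.55, 0.14], [-0.209, -0.002, -0.001]], [[0.018, -0.55, 0.14], [-0.209, -0.002, -0.001]]]'

```text
time_s: 12.55
tcp_pos: [0.5111, -0.0983, 0.1318]
eef_rot: [-40.8, 89.9, 147.0]
contact_force: [0.3, -0.3, -0.3]
gripper_width: 0.0157
```

Emit:
send_rows --plan '[[[0, -0.13, 0.01], [-0.05, 0, 0]], [[0, -0.28, 0.025], [-0.1, 0, 0]], [[0.018, -0.43, 0.04], [-0.16, 0, 0]], [[0.018, -0.566, 0.047], [-0.209, -0.002, -0.001]], [[0.018, -0.566, 0.047], [-0.209, -0.002, -0.001]]]'

```text
time_s: 13.05
tcp_pos: [0.4923, -0.0141, 0.1289]
eef_rot: [-40.2, 89.8, 157.1]
contact_force: [0.8, 0.4, -0.5]
gripper_width: 0.0157
```

Run:
```python
from h import *
p,q,s=pose();print(p,q.as_matrix().round(3).tolist(),s['gripper_width'])
w=r.capture('wrist');C=cloud(w);save(w,'w3');np.save('w3.npy',C);np.save('w3p.npy',w['pose'])
c,n=np.cos(DY),np.sin(DY)
d=(C-DO)*1000; X=c*d[...,0]+n*d[...,1]; Y=-n*d[...,0]+c*d[...,1]; Z=d[...,2]
m=(Z>101)&(Z<112)&(X>-25)&(X<25)&(abs(Y)<25)
t=np.c_[X[m],Y[m]];print('post/lug top',m.sum(),t.min(0),t.max(0),np.percentile(t,[2,98],axis=0),Z[m].mean(),cv2.minAreaRect(t.astype(np.float32)))
for lo in range(-15,16,3):
  k=m&(X>=lo)&(X<lo+3)
  if k.sum()>5: print(lo,k.sum(),Y[k].min().round(1),Y[k].max().round(1))
m=(Z>112)&(Z<150)&(X>-125)&(X<-25)&(abs(Y)<15)
for lo in range(-125,-25,5):
  k=m&(X>=lo)&(X<lo+5)
  if k.sum()>5: print('pin',lo,k.sum(),Y[k].min().round(1),Y[k].max().round(1),Y[k].mean().round(1),np.percentile(Z[k],80).round(1))
calls([(D(-94,0,90),16.8)])
```

```text
[ 0.49229382 -0.01409569  0.12894007] [[-0.004, 0.297, -0.955], [0.002, -0.955, -0.297], [-1.0, -0.003, 0.003]] 0.015739029904310652
post/lug top 4611 [-13.69665523 -14.0233526 ] [16.41317377 13.13296751] [[-13.15565917 -13.10694888]
 [ 15.73299096  11.86691144]] 104.45354388491225 ((1.3687410354614258, -0.4317035675048828), (29.9593448638916, 27.059656143188477), 0.49898025393486023)
-15 250 -13.9 11.9
-12 453 -13.9 11.9
-9 437 -14.0 11.9
-6 463 -14.0 11.8
-3 455 -13.8 11.9
0 474 -13.9 11.8
3 373 -13.9 13.1
6 478 -12.5 13.1
9 504 -12.8 13.1
12 511 -12.8 13.1
15 213 -12.6 13.0
pin -125 72 -3.1 12.4 5.1 135.6
pin -120 346 -3.7 12.4 4.7 136.0
pin -115 303 -3.7 12.8 4.6 135.9
pin -100 7 -1.3 11.4 8.0 134.8
pin -95 419 -8.4 12.8 4.6 135.9
pin -90 1071 -14.9 15.0 0.1 141.6
pin -85 1150 -14.9 13.0 0.7 138.6
pin -80 271 0.1 9.8 5.0 132.9
pin -75 268 0.3 9.7 5.0 132.9
pin -70 280 0.4 9.8 5.1 132.9
pin -65 281 0.1 10.1 5.1 132.9
pin -60 308 0.1 10.1 5.1 132.9
pin -55 320 0.2 10.1 5.2 132.9
pin -50 323 0.3 10.1 5.2 132.9
pin -45 347 0.3 10.1 5.2 132.7
pin -40 110 1.5 9.0 5.3 130.7
shift [0.26, 0.031, -0.016] turn [0.01, 0.004, 0.003] | mm 39.3 deg 0.5
```

View pics/w3.png

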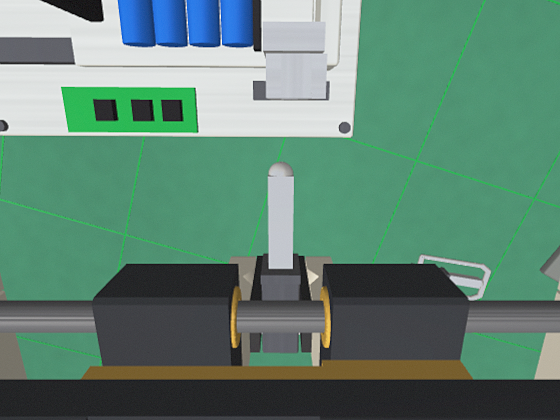

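The wrist view shows the pin held straight, tip at (282,168). The lug top sits about 1.2 mm off the post in y, so my release dragged the sled back slightly. I'll push it home again with the back of a finger on the fin's far face while still holding the pin.

Run:
```python
from h import *
calls([(D(-60,100,150),16.8),(D(44,154,150),16.8),(D(44,154,98),16.8)])
```

```text
shift [-0.139, -0.635, -0.246] turn [0.01, 0.004, 0.003] | mm 104.2 deg 0.5
shift [0.0, -0.36, -0.693] turn [-0.0, -0.0, -0.0] | mm 117.2 deg 0.0
shift [0.347, 0.0, -0.0] turn [-0.0, -0.0, -0.0] | mm 52.0 deg 0.0
```

Emit:
send_rows --plan '[[[-0.05, -0.1, -0.05], [0, 0, 0]], [[-0.1, -0.25, -0.1], [0.01, 0, 0]], [[-0.14, -0.45, -0.18], [0.01, 0.004, 0]], [[-0.14, -0.635, -0.245], [0.01, 0.004, 0.003]], [[-0.14, -0.635, -0.245], [0.01, 0.004, 0.003]]]'

```text
time_s: 13.6
tcp_pos: [0.5004, 0.0889, 0.1502]
eef_rot: [-173.4, 89.9, 23.5]
contact_force: [-0.2, -0.6, -1.6]
gripper_width: 0.0157
```

Emit:
send_rows --plan '[[[0, -0.09, -0.1], [0, 0, 0]], [[0, -0.18, -0.3], [0, 0, 0]], [[0, -0.27, -0.5], [0, 0, 0]], [[0, -0.36, -0.69], [0, 0, 0]], [[0, -0.36, -0.69], [0, 0, 0]]]'

```text
time_s: 14.1
tcp_pos: [0.5869, 0.1719, 0.1493]
eef_rot: [162.5, 89.9, -0.7]
contact_force: [-0.7, -0.4, -2.5]
gripper_width: 0.0154
```

Run:
```python
from h import *
p,q,s=pose();print(p)
c,n=np.cos(DY),np.sin(DY);d=(p-DO)*1000;print('dock',c*d[0]+n*d[1],-n*d[0]+c*d[1])
calls([(D(44,154,98),16.8),(D(44,148,98),16.8)])
```

```text
[0.58692583 0.17190081 0.14928787]
dock 48.056536170889615 155.96772704585328
shift [0.342, 0.013, 0.028] turn [0.0, -0.002, -0.001] | mm 51.5 deg 0.1
shift [-0.0, 0.04, 0.0] turn [0.0, 0.0, 0.0] | mm 6.0 deg 0.0
```

Emit:
send_rows --plan '[[[0.1, 0.013, 0.028], [0, 0, 0]], [[0.2, 0.013, 0.028], [0, 0, 0]], [[0.3, 0.013, 0.028], [0, 0, 0]], [[0.34, 0.013, 0.028], [0, 0, 0]], [[0.34, 0.013, 0.028], [0, 0, 0]]]'

```text
time_s: 14.6
tcp_pos: [0.5832, 0.1678, 0.0972]
eef_rot: [61.2, 89.9, -102.0]
contact_force: [-0.2, 0.9, -0.5]
gripper_width: 0.016
```

Emit:
send_rows --plan '[[[0, 0.01, 0], [0, 0, 0]], [[0, 0.02, 0], [0, 0, 0]], [[0, 0.03, 0], [0, 0, 0]], [[0, 0.04, 0], [0, 0, 0]], [[0, 0.04, 0], [0, 0, 0]]]'

```text
time_s: 15.1
tcp_pos: [0.5851, 0.1619, 0.0976]
eef_rot: [84.2, 89.9, -79.1]
contact_force: [0.1, 0.6, -0.8]
gripper_width: 0.0156
```

Run:
```python
from h import *
p,q,s=pose();print(p)
c,n=np.cos(DY),np.sin(DY);d=(p-DO)*1000;print('dock',c*d[0]+n*d[1],-n*d[0]+c*d[1],s['contact_force'])
```

```text
[0.58508687 0.16191082 0.09756616]
dock 43.40864539379844 146.93563199499212 [ 0.07027133  0.60214846 -0.82808007]
```

Emit:
send_rows --plan '[[[0, 0.007, 0], [0, 0, 0]], [[0, 0.014, 0], [0, 0, 0]], [[0, 0.02, 0], [0, 0, 0]], [[0, 0.02, 0], [0, 0, 0]], [[0, 0.02, 0], [0, 0, 0]]]'

```text
time_s: 15.6
tcp_pos: [0.5859, 0.1591, 0.0975]
eef_rot: [79.4, 89.9, -83.9]
contact_force: [0.1, -0.0, -1.1]
gripper_width: 0.0155
```

Emit:
send_rows --plan '[[[0, 0.007, 0], [0, 0, 0]], [[0, 0.014, 0], [0, 0, 0]], [[0, 0.014, 0], [0, 0, 0]], [[0, 0.014, 0], [0, 0, 0]], [[0, 0.014, 0], [0, 0, 0]]]'

```text
time_s: 16.1
tcp_pos: [0.5865, 0.1571, 0.0975]
eef_rot: [78.0, 89.9, -85.3]
contact_force: [-0.9, 2.0, -1.3]
gripper_width: 0.0158
```

Emit:
send_rows --plan '[[[0, 0.007, 0], [0, 0, 0]], [[0, 0.013, 0], [0, 0, 0]], [[0, 0.013, 0], [0, 0, 0]], [[0, 0.013, 0], [0, 0, 0]], [[0, 0.013, 0], [0, 0, 0]]]'

```text
time_s: 16.6
tcp_pos: [0.5869, 0.1562, 0.0975]
eef_rot: [-124.1, 90.0, 72.6]
contact_force: [-3.3, 6.4, -0.5]
gripper_width: 0.0154
```

Run:
```python
from h import *
p,q,s=pose();print(p)
c,n=np.cos(DY),np.sin(DY);d=(p-DO)*1000;print('dock',c*d[0]+n*d[1],-n*d[0]+c*d[1],s['contact_force'],s['gripper_width'])
```

```text
[0.5868684 0.1561712 0.0974798]
dock 43.45520368892661 140.92606009237736 [-3.33532767  6.42673543 -0.53546911] 0.015373746402786525
```

Emit:
send_rows --plan '[[[0, 0.007, 0], [0, 0, 0]], [[0, 0.016, 0], [0, 0, 0]], [[0, 0.016, 0], [0, 0, 0]], [[0, 0.016, 0], [0, 0, 0]], [[0, 0.016, 0], [0, 0, 0]]]'

```text
time_s: 17.1
tcp_pos: [0.5869, 0.156, 0.0976]
eef_rot: [-106.7, 89.8, 90.0]
contact_force: [-7.1, 12.0, 0.3]
gripper_width: 0.0156
```

Emit:
send_rows --plan '[[[0, -0.04, 0], [0, 0, 0]], [[0, -0.06, 0], [0, 0, 0]], [[-0.15, -0.06, 0], [0, 0, 0]], [[-0.3, -0.06, 0], [0, 0, 0]], [[-0.36, -0.06, 0], [0, 0, 0]]]'

```text
time_s: 17.6
tcp_pos: [0.5854, 0.1646, 0.1537]
eef_rot: [-143.3, 89.7, 53.5]
contact_force: [0.5, -0.2, -1.7]
gripper_width: 0.0156
```

Run:
```python
from h import *
p,q,s=pose();print(p)
c,n=np.cos(DY),np.sin(DY);d=(p-DO)*1000;print('dock',c*d[0]+n*d[1],-n*d[0]+c*d[1],s['contact_force'],s['gripper_width'])
calls([(D(-80,80,145),16.9),(D(-94,-0.9,130),17.1),(D(-94,-.9,90),17.1)])
```

```text
[0.58542103 0.16460188 0.1536844 ]
dock 44.50634295281117 149.41524881756112 [ 0.5308432  -0.15880668 -1.70880427] 0.015638496317077578
shift [0.054, 0.463, 0.83] turn [-0.003, -0.005, 0.004] | mm 142.8 deg 0.3
shift [0.1, 0.539, 0.094] turn [-0.004, 0.0, 0.0] | mm 83.5 deg 0.2
shift [0.267, 0.0, -0.0] turn [-0.0, 0.0, 0.0] | mm 40.0 deg 0.0
```

The sled is at the stop: 14 N with no motion. I'll go back to the pre-insert pose.

Emit:
send_rows --plan '[[[0, 0.08, 0.15], [0, 0, 0]], [[0, 0.2, 0.4], [0, 0, 0]], [[0.05, 0.35, 0.65], [0, 0, 0]], [[0.054, 0.463, 0.83], [-0.003, -0.005, 0.004]], [[0.054, 0.463, 0.83], [-0.003, -0.005, 0.004]]]'

```text
time_s: 18.1
tcp_pos: [0.4828, 0.0593, 0.1443]
eef_rot: [8.5, 89.8, -154.7]
contact_force: [1.0, -0.2, -0.3]
gripper_width: 0.0157
```

Emit:
send_rows --plan '[[[0.02, 0.1, 0.02], [0, 0, 0]], [[0.05, 0.25, 0.05], [0, 0, 0]], [[0.1, 0.4, 0.08], [0, 0, 0]], [[0.1, 0.54, 0.094], [-0.004, 0, 0]], [[0.1, 0.54, 0.094], [-0.004, 0, 0]]]'

```text
time_s: 18.6
tcp_pos: [0.4928, -0.0241, 0.1288]
eef_rot: [12.1, 89.8, -151.1]
contact_force: [-0.5, 0.3, -1.4]
gripper_width: 0.0155
```

```bash
cat > look.py <<'E'
from h import *
p,q,s=pose();print(p,s['gripper_width'])
w=r.capture('wrist');C=cloud(w);save(w,'w4')
c,n=np.cos(DY),np.sin(DY)
d=(p-DO)*1000;print('tcp dock',c*d[0]+n*d[1],-n*d[0]+c*d[1],p[2])
d=(C-DO)*1000; X=c*d[...,0]+n*d[...,1]; Y=-n*d[...,0]+c*d[...,1]; Z=d[...,2]
m=(Z>101)&(Z<112)&(X>-25)&(X<25)&(abs(Y)<25);print('x',X[m].min(),X[m].max())
for lo in range(-15,18,3):
  k=m&(X>=lo)&(X<lo+3)
  if k.sum()>5: print(lo,k.sum(),Y[k].min().round(1),Y[k].max().round(1))
zt=p[2]*1000+4
m=(abs(Z-zt)<4)&(X>-80)&(X<-15)&(abs(Y)<20)
for lo in range(-80,-15,8):
  k=m&(X>=lo)&(X<lo+8)
  if k.sum()>5: print('pin',lo,k.sum(),Y[k].mean().round(1),np.percentile(Z[k],60).round(1))
print('tip x',X[m].max())
E
python3 look.py; python3 -c "
from h import *
calls([(D(-94,-.9,90),17.1)])"
```

```text
[ 0.49283219 -0.02411628  0.12881613] 0.015520018244414244
tcp dock -98.67630977152464 -4.487200969444952 0.12881612579597942
x -13.604379843425466 16.529247090200958
-15 239 -13.8 11.8
-12 478 -13.8 11.8
-9 418 -13.8 12.0
-6 484 -13.7 12.1
-3 462 -14.1 11.9
0 465 -14.0 11.8
3 436 -13.9 12.0
6 499 -13.9 12.0
9 514 -13.8 12.0
12 511 -13.8 11.9
15 239 -13.7 11.8
pin -80 432 -4.9 132.4
pin -72 440 -4.8 132.4
pin -64 501 -4.9 132.4
pin -56 518 -4.9 132.4
pin -48 445 -4.9 131.8
tip x -40.367039710823065
shift [0.26, -0.019, -0.03] turn [-0.005, 0.004, -0.001] | mm 39.3 deg 0.3
```

The holes are now aligned: post and lug edges agree to 0.1 mm. Next I lower to the axis height.

Run:
```python
from h import *
calls([(D(-90,-.65,90.3),17.0)])
```

```text
shift [0.258, -0.02, -0.057] turn [-0.003, 0.004, -0.001] | mm 39.7 deg 0.2
```

Emit:
send_rows --plan '[[[0.07, -0.02, -0.057], [0, 0, 0]], [[0.14, -0.02, -0.057], [-0.003, 0.004, -0.001]], [[0.21, -0.02, -0.057], [-0.003, 0.004, -0.001]], [[0.258, -0.02, -0.057], [-0.003, 0.004, -0.001]], [[0.258, -0.02, -0.057], [-0.003, 0.004, -0.001]]]'

```text
time_s: 19.15
tcp_pos: [0.499, -0.018, 0.0887]
eef_rot: [-3.0, 89.8, -166.0]
contact_force: [0.6, 0.1, -1.1]
gripper_width: 0.0159
```

```bash
python3 look.py; python3 -c "
from h import *
calls([(D(-74,-.65,90.3),17.0),(D(-60,-.65,90.3),17.0)])"
```

```text
[ 0.4990473  -0.0180092   0.08869969] 0.015941744524491732
tcp dock -90.96132380197267 -0.43714691626835744 0.08869969451084421
x -13.701619227018455 16.42249748773756
-15 468 -13.7 11.9
-12 711 -14.0 12.0
-9 800 -13.9 12.2
-6 793 -13.8 12.0
-3 804 -14.0 11.9
0 821 -13.9 12.1
3 718 -13.8 12.1
6 871 -14.0 12.0
9 889 -13.9 12.2
12 915 -13.8 12.2
15 384 -13.9 12.0
pin -80 594 -1.1 92.9
pin -72 432 -0.8 92.2
pin -64 443 -0.7 92.4
pin -56 500 -0.8 92.3
pin -48 507 -0.7 92.3
pin -40 434 -0.7 91.8
tip x -32.678068997718476
shift [-0.006, 0.001, -0.109] turn [0.0, 0.002, 0.0] | mm 16.4 deg 0.1
shift [0.0, 0.0, -0.093] turn [-0.0, -0.0, 0.0] | mm 14.0 deg 0.0
```

Emit:
send_rows --plan '[[[-0.012, 0, -0.02], [0, 0.002, 0]], [[-0.014, 0, -0.04], [0, 0.002, 0]], [[-0.014, 0, -0.06], [0, 0.002, 0]], [[-0.014, 0, -0.08], [0, 0.002, 0]], [[-0.014, 0, -0.08], [0, 0.002, 0]]]'

```text
time_s: 19.7
tcp_pos: [0.5116, -0.0143, 0.0917]
eef_rot: [178.4, 90.0, 15.4]
contact_force: [-0.1, 0.1, -1.4]
gripper_width: 0.0156
```

```bash
python3 look.py | grep -v '^[0-9-]'; python3 -c "
from h import *
calls([(D(-50,-.65,90.3),17.0),(D(-29,-.65,90.3),17.0)])"
```

```text
[ 0.51161988 -0.01429539  0.09172459] 0.01557370346811012
tcp dock -77.85193316113087 -0.5157150973398608 0.09172458780982605
x -13.63959184308659 16.47749347083315
pin -80 371 -0.9 98.3
pin -72 566 -0.9 97.9
pin -64 628 -0.8 95.6
pin -56 435 -0.9 95.4
pin -48 473 -0.8 95.4
pin -40 500 -0.8 95.4
pin -32 532 -0.8 95.5
pin -24 233 -0.8 94.2
tip x -19.240886372630086
shift [0.009, 0.002, -0.188] turn [0.0, 0.0, 0.0] | mm 28.3 deg 0.0
shift [-0.0, 0.0, -0.14] turn [0.0, 0.0, 0.0] | mm 21.0 deg 0.0
```

Emit:
send_rows --plan '[[[0.008, 0.002, 0], [0, 0, 0]], [[0.008, 0.002, -0.03], [0, 0, 0]], [[0.008, 0.002, -0.06], [0, 0, 0]], [[0.008, 0.002, -0.085], [0, 0, 0]], [[0.008, 0.002, -0.11], [0, 0, 0]]]'

```text
time_s: 20.25
tcp_pos: [0.5276, -0.0097, 0.0904]
eef_rot: [-19.5, 90.0, 177.5]
contact_force: [-0.0, -0.2, -0.9]
gripper_width: 0.0159
```

```bash
python3 -c "
from h import *
p,q,s=pose();c,n=np.cos(DY),np.sin(DY)
d=(p-DO)*1000;print('tcp dock',c*d[0]+n*d[1],-n*d[0]+c*d[1],p[2],s['contact_force'],s['moment'],s['gripper_width'])
calls([(D(-50,-.65,90.3),17.0),(D(-29,-.65,90.3),17.0)])"
```

```text
tcp dock -61.261579146440766 -0.7277044332468421 0.09036249330329339 [-1.23554379e-04 -2.23540729e-01 -9.36827833e-01] [-0.04370085  0.0330129   0.07285508] 0.01593279876805864
shift [0.0, -0.0, -0.075] turn [0.0, 0.0, 0.0] | mm 11.3 deg 0.0
shift [-0.0, 0.0, -0.14] turn [-0.0, 0.0, -0.0] | mm 21.0 deg 0.0
```

The tip is inside the post with no contact force, so I continue.

Emit:
send_rows --plan '[[[0, 0, -0.03], [0, 0, 0]], [[0, 0, -0.06], [0, 0, 0]], [[0, 0, -0.09], [0, 0, 0]], [[0, 0, -0.12], [0, 0, 0]], [[0, 0, -0.12], [0, 0, 0]]]'

```text
time_s: 20.75
tcp_pos: [0.5454, -0.0042, 0.0903]
eef_rot: [159.5, 90.0, -3.5]
contact_force: [-0.6, -0.9, -1.6]
gripper_width: 0.0161
```

Emit:
send_rows --plan '[[[0, 0, -0.02], [0, 0, 0]], [[0, 0, -0.04], [0, 0, 0]], [[0, 0, -0.06], [0, 0, 0]], [[0, 0, -0.075], [0, 0, 0]], [[0, 0, -0.075], [0, 0, 0]]]'

```text
time_s: 21.25
tcp_pos: [0.5565, -0.0009, 0.0903]
eef_rot: [161.2, 90.0, -1.8]
contact_force: [0.3, -0.7, -0.9]
gripper_width: 0.0155
```

```bash
cat > st.py <<'E'
from h import *
p,q,s=pose();c,n=np.cos(DY),np.sin(DY)
d=(p-DO)*1000;print('tcp dock',(c*d[0]+n*d[1]).round(1),(-n*d[0]+c*d[1]).round(1),p[2].round(4),s['contact_force'].round(1),s['moment'].round(2),s['gripper_width'].round(4),s['time_s'])
E
python3 st.py
```

```text
Traceback (most recent call last):
  File "st.py", line 3, in <module>
    d=(p-DO)*1000;print('tcp dock',(c*d[0]+n*d[1]).round(1),(-n*d[0]+c*d[1]).round(1),p[2].round(4),s['contact_force'].round(1),s['moment'].round(2),s['gripper_width'].round(4),s['time_s'])
                                                                                                                                                     ^^^^^^^^^^^^^^^^^^^^^^^^
AttributeError: 'float' object has no attribute 'round'
```

Emit:
send_rows --plan '[[[0, 0, -0.008], [0, 0, 0]], [[0, 0, -0.015], [0, 0, 0]], [[0, 0, -0.02], [0, 0, 0]], [[0, 0, -0.02], [0, 0, 0]], [[0, 0, -0.02], [0, 0, 0]]]'

```text
time_s: 21.75
tcp_pos: [0.5592, -0.0, 0.0902]
eef_rot: [62.5, 90.0, -100.5]
contact_force: [-0.6, -1.2, -1.5]
gripper_width: 0.0156
```

```bash
sed -i "s/s\['gripper_width'\].round(4)/s['gripper_width']/" st.py; python3 st.py
```

```text
tcp dock -28.2 -0.6 0.0902 [-0.6 -1.2 -1.5] [-0.16  0.15  0.01] 0.015597906706593192 21.75
```

Emit:
send_rows --plan '[[[0, 0, -0.008], [0, 0, 0]], [[0, 0, -0.015], [0, 0, 0]], [[0, 0, -0.02], [0, 0, 0]], [[0, 0, -0.02], [0, 0, 0]], [[0, 0, -0.02], [0, 0, 0]]]'

```text
time_s: 22.25
tcp_pos: [0.5593, -0.0001, 0.0896]
eef_rot: [-1.9, 89.7, -165.0]
contact_force: [-8.4, -1.6, 3.5]
gripper_width: 0.0155
```

```bash
python3 st.py
```

```text
tcp dock -28.1 -0.7 0.0896 [-8.4 -1.6  3.5] [-0.67  2.97  0.  ] 0.015502838885862284 22.25
```

The pin is seated: 8 N with no further motion. I release and rise.

Emit:
send_rows --plan '[[[0, 0, 0], [0, 0, 0]], [[0, 0, 0], [0, 0, 0]], [[0, 0, 0], [0, 0, 0]], [[0, 0, 0], [0, 0, 0]], [[0, 0, 0], [0, 0, 0]]]' --jaw -0.2

```text
time_s: 22.75
tcp_pos: [0.5596, 0.0, 0.0896]
eef_rot: [-2.0, 89.7, -165.0]
contact_force: [0.6, 0.1, 0.6]
gripper_width: 0.0351
```

Emit:
send_rows --plan '[[[-0.15, 0, 0], [0, 0, 0]], [[-0.4, 0, 0], [0, 0, 0]], [[-0.65, 0, 0], [0, 0, 0]], [[-0.9, 0, 0], [0, 0, 0]], [[-0.9, 0, 0], [0, 0, 0]]]'

```text
time_s: 23.25
tcp_pos: [0.5632, 0.0006, 0.2305]
eef_rot: [167.1, 89.7, 4.2]
contact_force: [-0.9, 0.1, 0.4]
gripper_width: 0.0352
```

Emit:
send_rows --plan '[[[0, 0, 0.15], [0, 0, 0]], [[0, 0, 0.35], [0, 0, 0]], [[0, 0, 0.55], [0, 0, 0]], [[0, 0, 0.7], [0, 0, 0]], [[0, 0, 0.7], [0, 0, 0]]]' --jaw -1

```text
time_s: 23.75
tcp_pos: [0.4605, -0.0308, 0.2302]
eef_rot: [174.5, 89.7, 11.5]
contact_force: [1.4, 0.2, 1.0]
gripper_width: 0.0024
```

```bash
python3 st.py
python3 - <<'E'
from h import *
w=r.capture('wrist');a=r.capture('scene')
cv2.imwrite('pics/w5.png',np.vstack([w['color'][:,:,::-1][:260],cv2.resize(a['color'][190:290,230:400][:,:,::-1],(560,330))]))
for p in(w,a):
  C=cloud(p);c,n=np.cos(DY),np.sin(DY)
  d=(C-DO)*1000; X=c*d[...,0]+n*d[...,1]; Y=-n*d[...,0]+c*d[...,1]; Z=d[...,2]
  m=(Z>125)&(Z<175)&(X>-120)&(X<-30)&(abs(Y)<15)
  print('bar',m.sum(),X[m].mean(),Y[m].mean(),Z[m].mean()) if m.sum() else print('no')
  m=(Z>60)&(Z<105)&(X>17)&(X<45)&(abs(Y)<8)
  print('tip',m.sum(),X[m].max(),Y[m].mean(),Z[m].max()) if m.sum() else print('no')
  m=(Z>75)&(Z<112)&(X>-60)&(X<-10)&(abs(Y)<8)
  for lo in range(-60,-10,6):
    k=m&(X>=lo)&(X<lo+6)
    if k.sum()>3: print('head',lo,Z[k].max().round(1),Y[k].mean().round(1))
calls([(D(-130,-1,158),16.8)])
E
```

```text
tcp dock -131.6 -1.6 0.2302 [1.4 0.2 1. ] [-0.06 -0.12  0.08] 0.0024007885949796845 23.75
bar 427 -94.72645496970287 0.2961063084508841 144.94983950700103
no
head -60 91.8 -1.3
head -54 93.1 -0.7
head -48 93.5 -0.4
head -42 94.2 -0.6
head -36 94.8 -0.6
head -30 95.0 -0.5
head -24 99.1 -0.6
head -18 106.6 -0.2
head -12 106.1 -0.2
bar 32 -94.5012900520439 -0.4326246309723083 147.58062099421306
tip 26 28.965815243480936 0.0330756679239302 104.99916450303581
head -60 93.6 1.5
head -54 96.5 -1.8
head -48 96.7 -1.5
head -42 96.2 -1.0
head -36 96.8 -1.9
head -30 98.7 -1.8
head -24 103.5 2.3
head -18 110.3 0.0
head -12 110.0 -0.4
shift [0.483, -0.005, 0.009] turn [0.005, -0.008, -0.001] | mm 72.4 deg 0.4
```

View pics/w5.png

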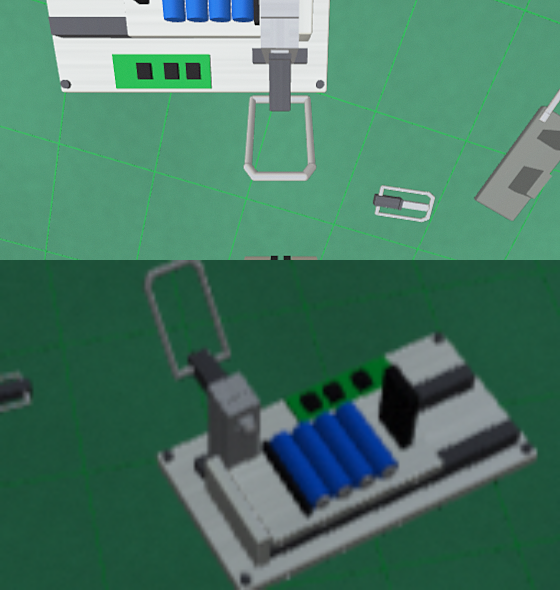

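The view shows the pin seated with its shoulder against the post and the loop leaning back. The bar is at dock (-95, 0, 145), image (280,177). Next I lower behind the bar and sweep it forward.

Emit:
send_rows --plan '[[[0.15, 0, 0.01], [0.005, -0.008, 0]], [[0.3, 0, 0.01], [0.005, -0.008, 0]], [[0.45, -0.005, 0.01], [0.005, -0.008, 0]], [[0.495, -0.005, 0.01], [0.005, -0.008, 0]], [[0.495, -0.005, 0.01], [0.005, -0.008, 0]]]'

```text
time_s: 24.35
tcp_pos: [0.4618, -0.0298, 0.1552]
eef_rot: [26.8, 89.8, -136.4]
contact_force: [0.4, -1.0, 0.5]
gripper_width: 0.0005
```

Emit:
send_rows --plan '[[[0, 0, -0.08], [0, 0, 0]], [[0, 0, -0.16], [0, 0, 0]], [[0, 0, -0.24], [0, 0, 0]], [[0, 0, -0.32], [0, 0, 0]], [[0, 0, -0.36], [0, 0, 0]]]'

```text
time_s: 24.85
tcp_pos: [0.5151, -0.0137, 0.1552]
eef_rot: [35.4, 89.8, -127.8]
contact_force: [0.8, -0.7, -0.1]
gripper_width: 0.0011
```

```bash
python3 st.py
```

```text
tcp dock -74.3 -0.9 0.1552 [ 0.8 -0.7 -0.1] [-0.09  0.05 -0.  ] 0.0010785315012121128 24.85
```

Emit:
send_rows --plan '[[[0, 0, -0.04], [0, 0, 0]], [[0, 0, -0.08], [0, 0, 0]], [[0, 0, -0.12], [0, 0, 0]], [[0, 0, -0.16], [0, 0, 0]], [[0, 0, -0.2], [0, 0, 0]]]'

```text
time_s: 25.35
tcp_pos: [0.5442, -0.0049, 0.1552]
eef_rot: [36.5, 89.9, -126.7]
contact_force: [0.1, -0.1, 0.7]
gripper_width: 0.0004
```

Emit:
send_rows --plan '[[[-0.05, 0, -0.03], [0, 0, 0]], [[-0.1, 0, -0.06], [0, 0, 0]], [[-0.2, 0, -0.06], [0, 0, 0]], [[-0.3, 0, -0.06], [0, 0, 0]], [[-0.3, 0, -0.06], [0, 0, 0]]]'

```text
time_s: 25.85
tcp_pos: [0.5545, -0.0019, 0.203]
eef_rot: [141.7, 89.8, -21.4]
contact_force: [0.5, 0.2, 0.4]
gripper_width: 0.0007
```

```bash
python3 st.py
cat > bar.py <<'E'
from h import *
import sys
w=r.capture('wrist');a=r.capture('scene')
cv2.imwrite('pics/%s.png'%sys.argv[1],np.vstack([w['color'][:,:,::-1][:260],cv2.resize(a['color'][190:290,230:400][:,:,::-1],(560,330))]))
for p in(w,a):
  C=cloud(p);c,n=np.cos(DY),np.sin(DY)
  d=(C-DO)*1000; X=c*d[...,0]+n*d[...,1]; Y=-n*d[...,0]+c*d[...,1]; Z=d[...,2]
  m=(Z>70)&(Z<107)&(X>17)&(X<45)&(abs(Y)<24)
  print('bar',m.sum())
  for lo in range(17,45,3):
    k=m&(X>=lo)&(X<lo+3)
    if k.sum()>3: print(lo,k.sum(),Z[k].max().round(1),Z[k].mean().round(1),Y[k].min().round(1),Y[k].max().round(1))
  for y in (-21,21):
    for lo in range(-50,30,10):
      k=(abs(Y-y)<4)&(X>=lo)&(X<lo+10)&(Z>65)&(Z<180)
      if k.sum()>3: print('leg',y,lo,k.sum(),np.median(Z[k]).round(1))
E
python3 bar.py w6
```

```text
tcp dock -33.2 -1.0 0.203 [0.5 0.2 0.4] [-0.01 -0.05 -0.03] 0.0006638188913599861 25.85
bar 751
17 133 106.5 99.5 -23.5 22.6
20 153 106.8 101.5 -24.0 21.8
23 182 107.0 105.7 -22.7 20.4
26 178 107.0 106.3 -21.2 18.8
29 105 106.9 105.4 -19.1 16.1
leg -21 -50 95 86.2
leg -21 -40 70 89.0
leg -21 -30 84 91.4
leg -21 -20 83 94.5
leg -21 -10 95 97.2
leg -21 0 97 100.1
leg -21 10 112 102.7
leg -21 20 118 105.7
leg 21 -50 61 86.3
leg 21 -40 81 88.6
leg 21 -30 78 91.7
leg 21 -20 88 94.2
leg 21 -10 91 97.1
leg 21 0 101 99.8
leg 21 10 111 102.9
leg 21 20 56 105.3
bar 71
17 12 102.3 96.2 -21.2 23.2
20 9 101.3 99.0 -23.5 18.6
23 8 103.4 100.3 -22.0 19.7
26 18 103.1 100.5 -15.0 18.6
29 21 105.2 100.7 -20.2 17.1
leg -21 -50 7 89.0
leg -21 -40 7 90.4
leg -21 -30 8 92.6
leg -21 -20 7 92.9
leg -21 -10 7 94.5
leg -21 0 6 97.4
leg -21 10 7 98.3
leg -21 20 8 100.4
leg 21 -50 9 86.7
leg 21 -40 6 90.3
leg 21 -30 7 91.8
leg 21 -20 5 92.7
leg 21 -10 6 96.2
leg 21 0 8 97.6
leg 21 10 8 98.2
leg 21 20 6 100.8
```

The loop has swung over and is settling on the nose. I move above the bar with the jaws 14 mm apart so they straddle the nose, and look.

```bash
python3 bar.py w6 | grep -v leg
python3 - <<'E'
from h import *
calls([(D(32,-.8,185),16.8),(D(32,-.8,128),16.8)])
E
```

```text
bar 945
17 129 99.1 96.2 -23.6 21.9
20 146 99.9 97.2 -24.0 22.4
23 150 100.6 97.1 -23.3 21.7
26 299 102.0 99.5 -21.8 19.4
29 221 101.2 99.3 -19.9 17.4
bar 75
17 15 105.0 97.3 -21.6 20.4
20 9 102.3 99.3 -23.3 21.6
23 14 103.4 99.3 -19.7 19.7
26 17 104.2 101.2 -17.8 16.3
29 19 105.2 101.6 -14.7 17.3
shift [0.097, -0.0, -0.448] turn [0.001, 0.003, -0.002] | mm 68.8 deg 0.2
shift [0.38, 0.0, -0.0] turn [-0.0, 0.0, 0.0] | mm 57.0 deg 0.0
```

Emit:
send_rows --plan '[[[0, 0, -0.12], [0, 0, 0]], [[0, 0, -0.24], [0, 0.003, 0]], [[0.05, 0, -0.36], [0, 0.003, 0]], [[0.097, 0, -0.45], [0, 0.003, -0.002]], [[0.097, 0, -0.45], [0, 0.003, -0.002]]]' --jaw -0.68

```text
time_s: 26.55
tcp_pos: [0.6174, 0.0175, 0.1827]
eef_rot: [-7.2, 89.8, -170.4]
contact_force: [-0.7, -0.2, -0.0]
gripper_width: 0.0137
```

```bash
python3 st.py
python3 - <<'E'
from h import *
calls([(D(32,-.8,124),16.8)])
E
```

```text
tcp dock 32.6 -0.7 0.1827 [-0.7 -0.2 -0. ] [-0.13  0.09  0.04] 0.013733923831119968 26.55
shift [0.391, 0.001, 0.002] turn [0.0, 0.005, 0.001] | mm 58.7 deg 0.2
```

Emit:
send_rows --plan '[[[0.1, 0, 0.002], [0, 0.005, 0]], [[0.2, 0, 0.002], [0, 0.005, 0]], [[0.3, 0, 0.002], [0, 0.005, 0]], [[0.38, 0, 0.002], [0, 0.005, 0]], [[0.38, 0, 0.002], [0, 0.005, 0]]]'

```text
time_s: 27.05
tcp_pos: [0.6154, 0.017, 0.1238]
eef_rot: [-12.9, 89.8, -176.1]
contact_force: [-0.3, 0.5, 0.8]
gripper_width: 0.0139
```

Emit:
send_rows --plan '[[[0.01, 0, 0], [0, 0, 0]], [[0.02, 0, 0], [0, 0, 0]], [[0.03, 0, 0], [0, 0, 0]], [[0.04, 0, 0], [0, 0, 0]], [[0.04, 0, 0], [0, 0, 0]]]'

```text
time_s: 27.55
tcp_pos: [0.6155, 0.017, 0.1179]
eef_rot: [-14.6, 89.8, -177.8]
contact_force: [-0.1, 0.2, 0.0]
gripper_width: 0.0137
```

```bash
python3 st.py
```

```text
tcp dock 30.6 -0.6 0.1179 [-0.1  0.2  0. ] [-0.01 -0.06  0.07] 0.013721134108008261 27.55
```

Emit:
send_rows --plan '[[[0.008, 0, 0], [0, 0, 0]], [[0.016, 0, 0], [0, 0, 0]], [[0.024, 0, 0], [0, 0, 0]], [[0.03, 0, 0], [0, 0, 0]], [[0.03, 0, 0], [0, 0, 0]]]'

```text
time_s: 28.05
tcp_pos: [0.6165, 0.0173, 0.1141]
eef_rot: [-40.6, 90.0, 156.2]
contact_force: [2.8, 1.1, 4.2]
gripper_width: 0.0139
```

Emit:
send_rows --plan '[[[0.008, 0, 0], [0, 0, 0]], [[0.016, 0, 0], [0, 0, 0]], [[0.02, 0, 0], [0, 0, 0]], [[0.02, 0, 0], [0, 0, 0]], [[0.02, 0, 0], [0, 0, 0]]]'

```text
time_s: 28.55
tcp_pos: [0.6172, 0.0175, 0.1114]
eef_rot: [-160.9, 89.9, 36.0]
contact_force: [3.3, 0.8, 4.6]
gripper_width: 0.0141
```

Emit:
send_rows --plan '[[[0.008, 0, 0], [0, 0, 0]], [[0.016, 0, 0], [0, 0, 0]], [[0.02, 0, 0], [0, 0, 0]], [[0.02, 0, 0], [0, 0, 0]], [[0.02, 0, 0], [0, 0, 0]]]'

```text
time_s: 29.05
tcp_pos: [0.6161, 0.0172, 0.1076]
eef_rot: [-17.8, 89.9, 179.1]
contact_force: [-0.6, 1.1, -0.7]
gripper_width: 0.0139
```

Emit:
send_rows --plan '[[[0.008, 0, 0], [0, 0, 0]], [[0.016, 0, 0], [0, 0, 0]], [[0.02, 0, 0], [0, 0, 0]], [[0.02, 0, 0], [0, 0, 0]], [[0.02, 0, 0], [0, 0, 0]]]'

```text
time_s: 29.55
tcp_pos: [0.6161, 0.0172, 0.1046]
eef_rot: [-18.5, 89.9, 178.4]
contact_force: [0.0, 1.0, 0.3]
gripper_width: 0.014
```

```bash
python3 st.py
```

```text
tcp dock 31.3 -0.6 0.1046 [0.  1.  0.3] [-0.06 -0.02 -0.02] 0.013951033319572148 29.55
```

The force dropped to zero partway down, which suggests the loop snapped. I rise and check.

Emit:
send_rows --plan '[[[0.01, 0, 0], [0, 0, 0]], [[0.018, 0, 0], [0, 0, 0]], [[-0.05, 0, 0], [0, 0, 0]], [[-0.25, 0, 0], [0, 0, 0]], [[-0.5, 0, 0], [0, 0, 0]]]'

```text
time_s: 30.05
tcp_pos: [0.6153, 0.0169, 0.1796]
eef_rot: [-6.0, 89.7, -169.2]
contact_force: [1.4, -0.7, -0.0]
gripper_width: 0.014
```

Emit:
send_rows --plan '[[[-0.1, 0, 0.2], [0, 0, 0]], [[-0.2, 0, 0.4], [0, 0, 0]], [[-0.2, 0, 0.6], [0, 0, 0]], [[-0.2, 0, 0.7], [0, 0, 0]], [[-0.2, 0, 0.7], [0, 0, 0]]]'

```text
time_s: 30.55
tcp_pos: [0.5136, -0.0139, 0.2112]
eef_rot: [-12.3, 89.8, -175.4]
contact_force: [-0.3, -1.0, 0.6]
gripper_width: 0.0139
```

```bash
python3 st.py; python3 bar.py w7; python3 look.py | grep '^[0-9-]'
python3 - <<'E'
from h import *
a=r.capture('scene');save(a,'fin')
E
```

```text
tcp dock -75.8 -0.7 0.2112 [-0.3 -1.   0.6] [-0.03 -0.13  0.05] 0.01387859740644809 30.55
bar 948
17 139 96.9 89.6 -23.6 21.8
20 141 98.0 89.8 -23.6 22.5
23 158 97.3 87.7 -23.5 21.5
26 242 96.5 84.6 -22.1 20.1
29 218 85.1 83.4 -20.5 17.9
32 50 83.6 82.5 -18.4 15.8
leg -21 -50 104 85.6
leg -21 -40 80 85.1
leg -21 -30 95 84.6
leg -21 -20 97 84.2
leg -21 -10 97 83.9
leg -21 0 100 83.7
leg -21 10 105 83.2
leg -21 20 123 83.3
leg 21 -50 82 85.5
leg 21 -40 89 85.1
leg 21 -30 88 84.6
leg 21 -20 96 84.2
leg 21 -10 97 83.7
leg 21 0 101 83.6
leg 21 10 104 83.3
leg 21 20 82 83.4
bar 85
17 15 99.4 91.2 -21.6 22.0
20 11 100.7 91.3 -22.7 21.6
23 13 99.2 89.1 -22.6 20.8
26 20 98.1 88.1 -20.7 19.3
29 22 88.1 85.3 -17.0 17.2
32 4 86.1 85.2 -15.6 7.9
leg -21 -50 8 88.8
leg -21 -40 8 86.7
leg -21 -30 8 87.6
leg -21 -20 7 86.3
leg -21 -10 9 85.7
leg -21 0 9 85.0
leg -21 10 7 84.9
leg -21 20 7 85.0
leg 21 -50 8 88.0
leg 21 -40 6 86.0
leg 21 -30 5 88.4
leg 21 0 5 85.5
leg 21 10 8 85.8
leg 21 20 5 85.9
-15 109 -13.9 11.8
-12 195 -13.8 11.9
-9 155 -13.7 11.8
-6 194 -13.7 11.8
-3 195 -13.7 11.7
0 155 -13.6 11.7
3 116 -13.6 11.6
6 195 -13.6 11.6
9 196 -14.0 11.5
12 177 -14.1 11.5
15 87 -14.1 11.4
```

View pics/w7.png

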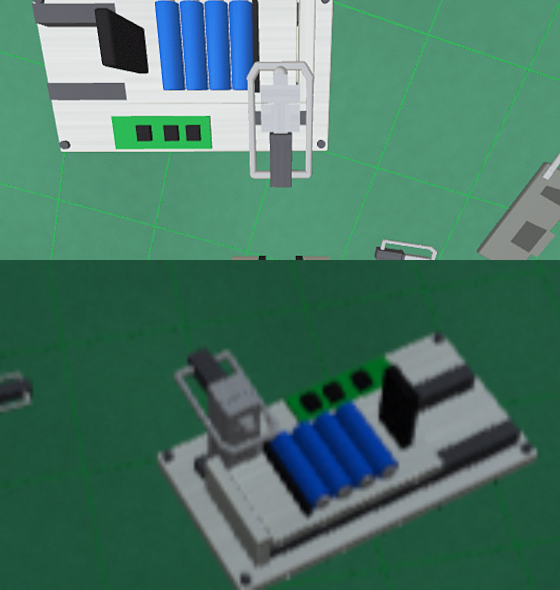

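The view shows the nose standing out over the bar at (280,70), the legs on both sides of the post, and the loop about 0.13 rad below the pin's axis, so it has snapped. Post and lug still line up. Handing in.

```bash
python3 -c "
from h import *
print(r.close_job())"
```

```text
the job is handed in; nothing more can be done
None
```

The sled is home, the larger loop pin is through post and lug to its shoulder, and the loop is snapped under the tip. I handed the job in at about 31 s of the 72 s allowed. The arm was clear of everything, about 100 mm above the pin.

- **Sled:** I gripped the fin and slid it about 58 mm to the stop. My release then dragged it back about 1.2 mm, which showed in a check of the lug against the post. I pushed it home again before inserting the pin, and it held at about 14 N with no motion. In the last check, post and lug edges agreed to about 0.3 mm.
- **Pin:** It went through both holes with almost no force and stopped at the post with about 8 N and no further motion. In the last picture the shoulder looked tight against the post, but I did not measure that gap.
- **Loop:** I swung it over the top and pressed it down with the jaws straddling the nose. The force peaked at about 5–6 N in the readings, then dropped to zero as it snapped. Afterwards the legs sloped about -0.03 rad. Allowing for the pin's 0.1 rad sag, that is a loop angle of about -0.13 rad, below the -0.08 limit.

The depth cameras disagreed by 1–3 mm in height. I saw no contact with the other things on the bench, but did not re-measure their positions at the end.

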